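Hook the nozzle bracket into the slotted upright and lock it

TASK

Hang the loose nozzle bracket on the slotted steel upright: put both of its claws through the two slots, hook them down behind the plate and press the bracket fully home so that the spring catch snaps out over its top edge and locks it. Feel your way in and press firmly but gently, never ramming the bracket against the thin upright, leave the beaker and the small fittings where they are, and let go at the end.

Things in the scene. Friction and masses are not known exactly. Their poses are not given: they have to be found in the camera images.
- bracket: (All sizes in mm.) Loose grey nozzle bracket, 0.3 kg, standing on the table. Origin: underside, symmetry plane; x to the claws, y across, z up. Back plate 66 wide, 70 high, 8 thick, back face at x=55. Arm: bar 16 wide, z 50 to 70, from the back plate to x=-60, where a brass nozzle (28 across, 20 below) reaches z 0 to 70. Take the arm across y from above. Home: 60 above the upright's origin.
- bracket_claws (a point): Point at (55,0,61) in the bracket's frame: back face, midway between the two claws (y=22 and -22, each 6 wide). A claw: neck z 56 to 66 runs 12 out from the back face; at its end a 6 thick hook hangs from z 66 down to 28, 6 gap between plate and hook. Fully home it is level with upright_seat, at the face.
- bracket_grip (a point): Middle of the bracket's arm, near its centre of mass: at (0,0,60) in the bracket's frame, 55 from the back face; the arm is 16 wide across y here, its top 10 higher, 50 free below.
- bracket_strip (a point): Middle of the top edge of the bracket's back plate, (51,0,70) in its frame. Below it a strip (z 62 to 70) closes a window 24 wide, z 20 to 62, through which the catch's nose shows until the strip passes it. Home: 130 above the upright's origin. Shut fingertips can press on the arm's top beside it.
- upright: Fixed steel upright. Origin: foot of its front face, 0 to 20 above the table; x into the face, y across, z up; the bracket comes from -x. Base 140 wide, x -20 to 90, top at z=12. Two side posts at y=50 to 55 and -50 to -55, x 2 to 32. Between them the slotted plate, open behind, its front at x=0, 88 wide, 4 thick, 170 high. It bends if forced: feel it with 6 N, keep all pushes under 25 N.
- upright_seat (a point): On the front face, 121 above the upright's origin, midway between the posts, axes as the upright. The plate was clamped by hand up to 4 to either side of this middle (not measured; it stays put): find the slots by feel. They lie at y=22 and -22 from the plate's own middle, each 8 wide (1 spare each side of a claw), z 116 to 160 above the upright's origin.
- upright_sill (a point): Middle of the front face at the height of the slots' lower ends, 116 above the upright's origin. Hooking: bracket level, 28 to 34 above home, push along +x until its back plate meets the face (claws that miss the slots stop 12 short), then straight down until the necks rest on the slots' lower ends.
- latch (a joint): Spring catch between the slots: how far it is pushed in (m), 0 = out. Brass nose 18 wide, 5.5 out, underside z=131.5, ramp above to z=147.5 (from the upright's origin). The bracket's strip rides down over it (25 to 2 above home), then the nose snaps out over the strip, 1.5 above it. Takes 7 to 20 N downwards near the upright; the bracket's weight alone hangs on the ramp.
- beaker: Bystander: squat glass beaker, 72 across, 75 high, origin under its centre. It and the bracket stand one to the left, one to the right, either way.
- nozzle_holder: Bystander: small brass quarter-turn nozzle holder, 52 over its ears, 40 high, origin under its centre.
- ceramic_tip: Bystander: small ceramic orifice tip, 24 across, 22 high, origin under its centre.
- regulator: Bystander, fixed: regulator block 70 x 90 x 60 with a round knob on top, 88 high in all, pipe stubs to 85 either side in y; origin under its centre.
There are look-alikes about, which are no part of the job. Leave any blue look-alike of the bracket alone. Several things look just like the upright: the one meant starts farthest from the robot's base.

How it is judged:
By the outcome, as a careful person would: the job done as asked, in the order asked, and still so for the second after the job is handed in, with the robot touching nothing.
It also fails if it takes over 64 s, if anything falls off the work surface, if the arm or the gripper's body presses on something with over 40 N, if the wrist force passes 120 N, or if a joint passes its speed limit or range.

ROBOT

A 6-joint arm with a two-finger parallel gripper is mounted at the origin on the work surface. World frame = base frame: x ahead of the robot, y to its left, z up, the work surface at z = 0. Lengths are in m, angles in degrees, forces in N, time in s.
With the tool pointing down it reaches from about 0.3 to 0.75 m from the base axis. Payload 8.5 kg.
Tool frame: the origin (TCP) lies midway between the tips of the shut fingers; the grasp point (between the pads) lies 19 mm behind it; z points along the fingers, y is the line along which they close (so a half turn about z gives the same grasp; the last joint's range is limited). The gripper opens to 85 mm and grips with 20 to 120 N. Pads are 22 mm wide; open, the fingers measure 114 mm over their backs; the gripper's body (76 mm by 85 mm) begins 54 mm behind the grasp point. The pads swing forward as they close: fully open they stand 13 mm farther back than shut.
Start: joints at [-84.471, 21.807, 74.336, -0, 83.858, -12.336], TCP at [0.169, -0.523, 0.231] pointing down, gripper open.
Joint ranges: [-178.18, 178.18], [-50.72, 133.34], [12.68, 142.11], [-81.47, 261.47], [9.98, 163.14], [-165.26, 165.26]. Speed limits (degrees/s): [136.94, 136.94, 180, 180, 180, 180].

INTERFACE

Orientations are given as a 3x3 rotation matrix whose columns are the frame's x, y, z axes.
In Python, from rig import monitor, optics, close_job, models gives the robot as it stands.
- The arm moves only by the tool step_arm, never from a script. Its arguments are lists of equal length, an entry for each row: "fingers": the closure, from -1 (fully open) to 1 (shut); "travel": the shift along the tool's x, y, z scaled (see below), a list of three; "twist": the turn about the tool's z scaled (see below). In form: {"fingers": [fingers, ...], "travel": [[tx, ty, tz], ...], "twist": [twist, ...]}. A call has 1 to 10 rows; each row shifts and turns the commanded pose from where the row before left it, along the tool's axes as they then stand; what a row does not reach is not made up. The controller multiplies each number of a shift by 100 mm and each number of a turn by pi rad. A row lasts 1/8 s, in which the tool goes at most 62.5 mm and 10.7 degrees, less where a joint would pass 70% of its speed; a pose out of reach is approached as far as the arm can. A call with a number of a shift or a turn outside -1 to 1 is refused whole. A call with a gripper value outside its range is refused whole. The fingers move at their own pace and stop on an object; "force" is the grip in N (left out, the last holds). Time passes only in rows, so rows that do not move let the fingers close. It gives the time, the measured TCP pose, the force, the opening and the grip force at its end, in the units of the state.
- monitor.observe(): the state, without advancing time (a new reading comes with each control period).
- optics.get_image(name): name is "scene" or "top" or "wrist"; returns (picture, depth): 400x640x3 uint8, blue, green, red; 400x640 float32, m along the optical axis (not along the pixel's ray), 0 where there is no reading.
- optics.get_calibration(name): a dict with "vertical_fov" (degrees; the focal length in pixels is half the picture's height over the tangent of half this angle, whatever the lens; pixels are square), "cx", "cy" (the principal point, pixels), "world_from_camera" (4x4, takes a point from camera to world coordinates). Camera axes: x right, y up, looking along -z (the intrinsics and any distortion apply to the point x, -y, -z); pixel columns grow to the right and rows downward; lengths in m; the calibration is good to about 2 mm. The wrist camera is an equidistant fisheye: a pixel r from the principal point sees the ray r / f radians off the axis. A picture is of the moment at which its call begins: read the wrist's pose just before it. get_calibration takes no time and is no camera call; for the wrist camera it gives the pose at the moment of the call.
- close_job(): hands the job in; it is judged then, once.
Trained networks look in the newest picture that a camera, given by its name, has taken for a name from the list of things; names that differ only in an ending like _2 or _b are one class to them, and where a whole thing is asked for, a point or a joint stands for the part that bears it (a point fixed in the world has none). Each returns a list of dicts, best first, with "confidence" (0 to 1); they miss things now and then, are a little off and sometimes report something else, mostly with a low value. They report only what shows in the picture. A call takes as long as a camera call. They do not tell look-alikes from the thing itself.
- models.trace(camera, query): "mask" (400x640 bool, what is visible of it) and "point" ([column, row] in pixels, amid what is visible of it).
- models.landmark_of(camera, query): "point" ([column, row] in pixels: a listed point, or the origin of a listed thing).
The state is a dict: "time_s": time; "q": joint angles; "qvel": joint speeds; "joint_efforts": joint torques, N m; "position": TCP position; "tool_rot": TCP orientation; "ft_force": force on the tool from outside, world axes, zero at the start; "wrist_torque": the same for the moment, N m; "grip_width": finger opening in m; "gripper_force": force on a finger pad.
Only numpy, scipy, OpenCV 4.12 (cv2) and the standard library are available. Lean on these libraries where they do the work, as an engineer would, in place of code of your own. Each camera call takes 0.05 s, during which the arm holds its last target. There are 200 camera calls.

## Working session

There is one attempt and no reset: what is moved stays moved. The work goes in short steps, Python scripts to look and compute and a tool call to move; the robot and the scene stay as the last step left them, time stands still between calls to the robot, and variables do not carry over. Pictures are saved under pics/ and viewed, at most 10 in all, crops included, and the job is handed in when it is done.

Besides the shell and the picture viewer there is one more tool, called after "Request:" as name([rows], argument=value, ...), one row to a line, values as JSON. step_arm: Moves the arm, as the interface text tells. Its arguments: {"type":"object","properties":{"fingers":{"type":"array","items":{"type":"number"}},"travel":{"type":"array","items":{"type":"array","items":{"type":"number"}}},"twist":{"type":"array","items":{"type":"number"}},"force":{"type":"number"}},"required":["fingers","travel","twist"]}

```bash
mkdir -p pics; ls
cat > h.py <<'E'
import numpy as np, cv2
from rig import monitor, optics, models
def cal(n):
    c=optics.get_calibration(n); c['f']=200/np.tan(np.radians(c['vertical_fov']/2)); c['T']=np.array(c['world_from_camera']); return c
def ray(c,n,p):
    x=(p[0]-c['cx']); y=(p[1]-c['cy'])
    if n=='wrist':
        r=np.hypot(x,y)+1e-9; t=r/c['f']; d=np.array([np.sin(t)*x/r,-np.sin(t)*y/r,-np.cos(t)])
    else: d=np.array([x/c['f'],-y/c['f'],-1])
    return c['T'][:3,3],c['T'][:3,:3]@d
def pt(c,n,p,depth):
    o,d=ray(c,n,p); dc=c['T'][:3,:3].T@d
    return o+d*(depth/-dc[2])
def proj(c,n,P):
    q=np.linalg.inv(c['T'])@np.append(P,1); x,y,z=q[0],-q[1],-q[2]
    if n=='wrist':
        r=np.hypot(x,y)+1e-9; t=np.arctan2(r,z); return np.array([c['cx']+c['f']*t*x/r,c['cy']+c['f']*t*y/r])
    return np.array([c['cx']+c['f']*x/z,c['cy']+c['f']*y/z])
E
python3 - <<'E'
from h import *
s=monitor.observe(); print(s)
ims=[]
for n in ['scene','top']:
    c=cal(n); print(n,c['f'],c['cx'],c['cy'],c['T'].round(3).tolist(), [k for k in c])
    im,d=optics.get_image(n); cv2.imwrite(f'pics/{n}0.png',im); np.save(f'{n}0.npy',d)
    for q in ['bracket','bracket_grip','bracket_claws','bracket_strip','upright','upright_seat','upright_sill','latch','beaker']:
        for r in models.landmark_of(n,q)[:5]:
            p=np.array(r['point']); i=np.clip(p.round().astype(int),0,[639,399]); dd=d[i[1],i[0]]
            print(q,round(r['confidence'],2),p.round(1),pt(c,n,p,dd).round(3))
E
```

```text
pics
{'time_s': 0.0, 'q': array([-8.44711646e+01,  2.18406296e+01,  7.43853678e+01,  1.91550319e-03,
        8.38591388e+01, -1.23351390e+01]), 'qvel': array([ 0.01094695, -0.03855258,  0.05835509,  0.02770703,  0.08011766,
       -0.00602136]), 'joint_efforts': array([-4.26469023e-04, -4.48461735e+01, -2.31273830e+01, -2.38226348e-04,
        4.82886462e-03, -6.07483344e-06]), 'position': array([ 0.16869941, -0.52317342,  0.23071155]), 'tool_rot': array([[ 9.51788595e-01,  3.06754721e-01, -1.10076831e-04],
       [ 3.06754541e-01, -9.51787505e-01,  1.48219652e-03],
       [ 3.49901026e-04, -1.44450431e-03, -9.99998895e-01]]), 'ft_force': array([-0.34554064, -0.13485862, -0.13070324]), 'wrist_torque': array([0.0403806 , 0.0063162 , 0.01635431]), 'gripper_force': 0.0, 'grip_width': 0.08539668552919848}
scene 366.2566498200386 324.9924473579058 200.1476606904895 [[-0.385, -0.632, 0.672, 1.102], [0.923, -0.267, 0.277, 0.18], [0.004, 0.727, 0.686, 0.746], [0.0, 0.0, 0.0, 1.0]] ['vertical_fov', 'cx', 'cy', 'world_from_camera', 'f', 'T']
bracket 0.79 [450.1 262.2] [0.518 0.249 0.068]
brack
[... 157 characters left out ...]
ws 0.72 [464.4 266.9] [ 0.46   0.292 -0.001]
bracket_strip 0.95 [460.9 259.7] [0.502 0.271 0.069]
bracket_strip 0.65 [420.1 217.9] [0.397 0.156 0.06 ]
upright 0.78 [320.1 279.9] [ 0.678 -0.006  0.068]
upright 0.59 [279.7 157.8] [ 0.304 -0.304  0.056]
upright_seat 0.74 [316.8 251.3] [ 0.651 -0.025  0.127]
upright_seat 0.68 [273.1 130.8] [ 0.275 -0.335  0.13 ]
upright_sill 0.76 [271.1 131.2] [ 0.277 -0.341  0.128]
upright_sill 0.56 [318.2 244.9] [ 0.657 -0.019  0.159]Traceback (most recent call last):
  File "<stdin>", line 8, in <module>
ValueError: it knows: beaker, bracket, bracket_claws, bracket_grip, bracket_strip, ceramic_tip, nozzle_holder, regulator, upright, upright_seat, upright_sill
```

View pics/scene0.png

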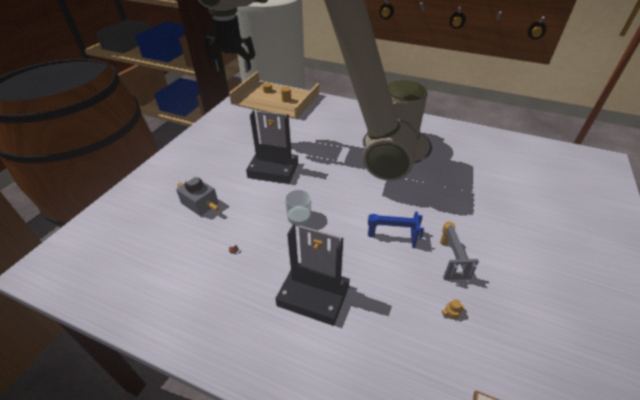

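Run:
```python
from h import *
for n in ['top']:
    c=cal(n); print(n,c['f'],c['cx'],c['cy'],c['T'].round(3).tolist())
    im,d=optics.get_image(n); cv2.imwrite(f'pics/{n}0.png',im); np.save(f'{n}0.npy',d)
    for q in ['bracket','bracket_grip','bracket_claws','bracket_strip','upright','upright_seat','upright_sill']:
        for r in models.landmark_of(n,q)[:5]:
            p=np.array(r['point']); i=np.clip(p.round().astype(int),0,[639,399]); dd=d[i[1],i[0]]
            print(q,round(r['confidence'],2),p.round(1),pt(c,n,p,dd).round(3))
```

```text
top 478.65029686106897 321.8597182357557 206.48676363647522 [[-0.023, 0.995, -0.102, 0.331], [-0.999, -0.02, 0.031, -0.047], [0.029, 0.102, 0.994, 1.266], [0.0, 0.0, 0.0, 1.0]]
bracket 0.92 [249.  219.5] [0.429 0.107 0.   ]
bracket 0.86 [192.8 214.5] [0.441 0.242 0.053]
bracket 0.41 [182.6 154.6] [0.599 0.273 0.036]
bracket_grip 0.82 [186.2 206.6] [0.459 0.255 0.069]
bracket_grip 0.63 [246.5 216.5] [0.432 0.105 0.067]
bracket_claws 0.81 [176.2 188.1] [ 0.518  0.301 -0.009]
bracket_claws 0.6 [224.7 221.7] [0.424 0.171 0.003]
bracket_strip 0.8 [177.9 189.2] [0.503 0.276 0.069]
bracket_strip 0.69 [226.7 222.8] [0.416 0.154 0.072]
upright 0.82 [418.6 277.5] [ 0.301 -0.18   0.684]
upright 0.73 [297.9 134.6] [ 0.646 -0.026  0.038]
upright 0.25 [387.1 137.1] [ 0.646 -0.268 -0.003]
upright_seat 0.86 [294.  121.5] [ 0.645 -0.02   0.165]
upright_seat 0.75 [432.4 276.1] [ 0.302 -0.198  0.679]
upright_seat 0.71 [174.8 189.1] [0.504 0.284 0.068]
upright_sill 0.94 [432.6 277.6] [ 0.3   -0.199  0.678]
upright_sill 0.93 [295.8 125.6] [ 0.647 -0.023  0.124]
```

View pics/top0.png

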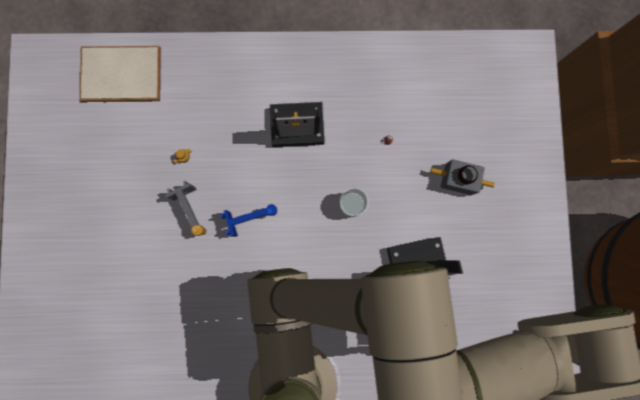

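```bash
cat >> h.py <<'E'
def cloud(n,d,c=None):
    c=c or cal(n); v,u=np.mgrid[0:400,0:640].astype(float)
    X=(u-c['cx'])/c['f'];Y=-(v-c['cy'])/c['f']
    if n=='wrist':
        x=u-c['cx'];y=v-c['cy'];r=np.hypot(x,y)+1e-9;t=r/c['f'];X=np.tan(t)*x/r;Y=-np.tan(t)*y/r
    P=np.stack([X*d,Y*d,-d],-1)@c['T'][:3,:3].T+c['T'][:3,3]
    P[d<=0]=np.nan; return P
E
python3 - <<'E'
from h import *
for n in ['top','scene']:
    P=cloud(n,np.load(n+'0.npy')).reshape(-1,3); P=P[~np.isnan(P).any(1)]
    t=P[(abs(P[:,0]-.5)<.1)&(abs(P[:,1]-0.07)<.03)]; print(n,'table z',np.median(t[:,2]))
    m=(abs(P[:,0]-.66)<.13)&(abs(P[:,1]+.02)<.12); U=P[m]
    print(np.histogram(U[:,2],np.arange(-.01,.22,.01)))
    for lo,hi in [(.008,.045),(.06,.2)]:
        B=U[(U[:,2]>lo)&(U[:,2]<hi)]
        r=cv2.minAreaRect((B[:,:2]*1000).astype(np.float32)); print(lo,np.median(B[:,2]),r, cv2.boxPoints(r).round().tolist())
        print(len(B),B.min(0).round(3),B.max(0).round(3))
    m=(abs(P[:,0]-.46)<.1)&(abs(P[:,1]-.26)<.07)&(P[:,2]>.058)&(P[:,2]<.09); B=P[m]; B=B[(B[:,1]>.22)]
    r=cv2.minAreaRect((B[:,:2]*1000).astype(np.float32)); print('br',len(B),np.median(B[:,2]),r)
    mu=B[:,:2].mean(0);w,v=np.linalg.eigh(np.cov((B[:,:2]-mu).T));a=v[:,1]*np.sign(v[0,1]);s=(B[:,:2]-mu)@a;t=(B[:,:2]-mu)@[-a[1],a[0]]
    print(mu,np.degrees(np.arctan2(a[1],a[0])),s.min(),s.max())
    for k in np.arange(-.07,.08,.01):
        q=abs(s-k)<.005
        if q.sum(): print(round(k,3),q.sum(),np.percentile(t[q],[2,50,98]).round(4),(mu+a*k).round(3))
E
```

```text
top table z -0.0002490232469845033
(array([3707, 2429,   48,  438,  883,   38,   51,   54,   46,   52,   42,
         53,   45,   54,   48,   36,   53,   68,   55,   99,   72,    0]), array([-0.01,  0.  ,  0.01,  0.02,  0.03,  0.04,  0.05,  0.06,  0.07,
        0.08,  0.09,  0.1 ,  0.11,  0.12,  0.13,  0.14,  0.15,  0.16,
        0.17,  0.18,  0.19,  0.2 ,  0.21]))
0.008 0.03105467813072893 ((679.9857788085938, -22.732566833496094), (112.509765625, 140.01390075683594), 2.385127305984497) [[621.0, 45.0], [627.0, -95.0], [739.0, -90.0], [733.0, 50.0]]
1394 [ 0.622 -0.093  0.009] [0.738 0.049 0.045]
0.06 0.13818330217676977 ((658.6866455078125, -23.58545684814453), (36.94630813598633, 109.97845458984375), 2.7818262577056885) [[638.0, 30.0], [643.0, -79.0], [680.0, -78.0], [674.0, 32.0]]
777 [ 0.64  -0.079  0.06 ] [0.68  0.032 0.197]
br 503 0.0688877904277927 ((451.80657958984375, 264.9520263671875), (142.41134643554688, 65.38495635986328), 14.70384693145752)
[0.4582413  0.25679232] 25.201009543131242 -0.07611841331875574 0.06463853771771289
-0.07 32 [-0.0073  0.0022  0.0118] [0.395 0.22
[... 1625 characters left out ...]
5936784] 25.313423621575957 -0.08689161840848443 0.054574392622864495
-0.07 35 [-0.0106  0.0009  0.0125] [0.406 0.229]
-0.06 28 [-0.0088 -0.0031  0.0087] [0.415 0.234]
-0.05 24 [-0.0075 -0.0005  0.0083] [0.424 0.238]
-0.04 27 [-0.0073 -0.0007  0.0077] [0.433 0.242]
-0.03 22 [-0.0072 -0.0019  0.0079] [0.442 0.247]
-0.02 30 [-0.0076 -0.0015  0.0083] [0.451 0.251]
-0.01 27 [-0.0072 -0.0002  0.0085] [0.46  0.255]
0.0 31 [-0.0073 -0.0025  0.0089] [0.469 0.259]
0.01 29 [-0.0071 -0.0009  0.0088] [0.478 0.264]
0.02 32 [-0.0073 -0.0008  0.0093] [0.487 0.268]
0.03 45 [-0.0315  0.0012  0.0333] [0.496 0.272]
0.04 136 [-0.0311 -0.      0.0322] [0.505 0.276]
0.05 34 [-0.024  -0.0173  0.0259] [0.514 0.281]
```

Request:
step_arm([
  [0,0,-0.35],
  [0,0,-0.35],
  [0.32,-0.41,0],
  [0.32,-0.41,0],
  [0.32,-0.41,0],
  [0.32,-0.41,0],
  [0.32,-0.41,0],
  [0.32,-0.41,0],
  [0.32,-0.41,0],
  [0.32,-0.41,0],
], fingers=[-1,-1,-1,-1,-1,-1,-1,-1,-1,-1], twist=[0,0,0,0,0,0,0,0,0,0], force=60)

```text
time_s: 2.05
position: [0.3119, -0.1312, 0.3015]
tool_rot: [[0.952, 0.306, 0.001], [0.306, -0.952, -0.0], [0.001, 0.001, -1.0]]
ft_force: [-0.1, -1.1, -0.1]
grip_width: 0.0857
gripper_force: 0.0
```

Request:
step_arm([
  [0.32,-0.41,0],
  [0.32,-0.41,0],
  [0.32,-0.41,0],
  [0.32,-0.41,0],
  [0.32,-0.41,0],
  [0.32,-0.41,0],
  [0.32,-0.41,0],
  [0.32,-0.41,0],
  [0,0,0.4],
  [0,0,0],
], fingers=[-1,-1,-1,-1,-1,-1,-1,-1,-1,-1], twist=[0,0,0,0,0,0,0,0,-0.041,0])

```text
time_s: 3.3
position: [0.4537, 0.258, 0.2592]
tool_rot: [[0.905, 0.426, -0.006], [0.426, -0.905, -0.002], [-0.006, -0.001, -1.0]]
ft_force: [0.6, 0.9, -0.0]
grip_width: 0.0855
gripper_force: 0.0
```

```bash
cat > br.py <<'E'
from h import *
def brk(P,zlo=.058,zhi=.09,c0=(.457,.255)):
    m=(abs(P[:,0]-c0[0])<.1)&(abs(P[:,1]-c0[1])<.08)&(P[:,2]>zlo)&(P[:,2]<zhi); B=P[m]; B=B[B[:,0]*-.1+B[:,1]>.17]
    mu=B[:,:2].mean(0);w,v=np.linalg.eigh(np.cov((B[:,:2]-mu).T));a=v[:,1]*np.sign(v[0,1])
    for _ in range(3):
        s=(B[:,:2]-mu)@a;q=(B[:,:2]-mu)@[-a[1],a[0]]; ok=(abs(s)<.03)&(abs(q)<.012)
        C=B[ok]; mm=C[:,:2].mean(0); mu=mu+((mm-mu)@[-a[1],a[0]])*np.array([-a[1],a[0]])
        k=np.polyfit(s[ok],q[ok],1)[0]; a=a+k*np.array([-a[1],a[0]]); a/=np.linalg.norm(a)
    s=(B[:,:2]-mu)@a
    print('n',len(B),'zmed',np.median(C[:,2]),'yaw',np.degrees(np.arctan2(a[1],a[0])),'smin',s.min(),'smax',s.max(),'org',mu+a*(np.percentile(s,.3)+.074))
E
python3 - <<'E'
from br import *
s=monitor.observe();c=cal('wrist');im,d=optics.get_image('wrist');cv2.imwrite('pics/w1.png',im)
print(c['f'],c['T'].round(3).tolist(),s['position'],s['time_s'])
P=cloud('wrist',d,c).reshape(-1,3);P=P[~np.isnan(P).any(1)]; brk(P)
U=P[(abs(P[:,0]-.66)<.13)&(abs(P[:,1]+.02)<.12)]; B=U[(U[:,2]>.008)]; print(len(B))
for q in ['bracket','bracket_grip','bracket_strip']:
    for r in models.landmark_of('wrist',q)[:3]:
        p=np.array(r['point']);o,dd=ray(c,'wrist',p);h={'bracket':0,'bracket_grip':.06,'bracket_strip':.07}[q]
        print(q,r['confidence'],p,(o+dd*(h-o[2])/dd[2]).round(4))
E
```

```text
309.70691628693146 [[0.425, 0.871, 0.247, 0.515], [-0.905, 0.41, 0.115, 0.287], [-0.001, -0.272, 0.962, 0.402], [0.0, 0.0, 0.0, 1.0]] [0.45369671 0.25795617 0.25917166] 3.3
n 2195 zmed 0.07081866578138518 yaw 25.327545917525235 smin -0.07575611003727595 smax 0.0628709139514294 org [0.45743063 0.256932  ]
7878
bracket 0.94 [328.9 169.2] [0.4509 0.2527 0.    ]
bracket 0.81 [417.4 231.7] [0.4241 0.099  0.    ]
bracket 0.19 [326.9 128.9] [0.4978 0.2777 0.    ]
bracket_grip 0.94 [328.8 174.7] [0.4547 0.2552 0.06  ]
bracket_grip 0.83 [428.  242.8] [0.4305 0.1062 0.06  ]
bracket_strip 0.73 [328.3 130.8] [0.4995 0.277  0.07  ]
bracket_strip 0.7 [392.7 242.1] [0.4158 0.1529 0.07  ]
```

View pics/w1.png

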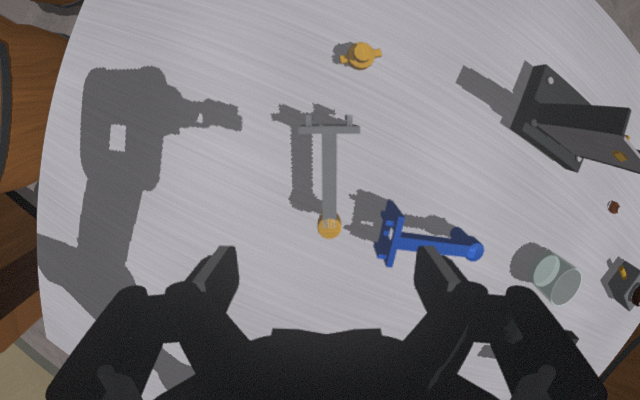

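Request:
step_arm([
  [0.02,0.03,0.5],
  [0,0,0.5],
  [0,0,0.5],
  [0,0,0.4],
  [0,0,0.28],
  [0,0,0],
  [0,0,0],
  [0,0,0],
  [0,0,0],
  [0,0,0],
], fingers=[-1,-1,-1,-1,-1,-1,1,1,1,1], twist=[0,0,0,0,0,0,0,0,0,0], force=60)

```text
time_s: 4.75
position: [0.458, 0.2564, 0.0439]
tool_rot: [[0.905, 0.426, 0.001], [0.426, -0.905, 0.001], [0.001, -0.0, -1.0]]
ft_force: [-1.5, 2.2, 4.3]
grip_width: 0.0151
gripper_force: 58.4
```

Request:
step_arm([
  [0,0,-0.1],
  [0,0,-0.4],
  [0,0,-0.4],
  [0,0,-0.25],
  [0,0,0],
  [0,0,0],
], fingers=[1,1,1,1,1,1], twist=[0,0,0.043,0.043,0.043,0], force=100)

```text
time_s: 5.5
position: [0.4576, 0.256, 0.1585]
tool_rot: [[0.999, 0.036, -0.0], [0.036, -0.999, -0.0], [-0.0, 0.0, -1.0]]
ft_force: [-0.6, 0.4, -4.6]
grip_width: 0.0144
gripper_force: 98.2
```

Request:
step_arm([
  [0.05,0.2,0],
  [0.09,0.37,0],
  [0.09,0.37,0],
  [0.09,0.37,0],
  [0.09,0.37,0],
  [0.09,0.37,0],
  [0.09,0.37,0],
  [0.09,0.3,0],
  [0.03,0.15,0],
  [0,0,0],
], fingers=[1,1,1,1,1,1,1,1,1,1], twist=[0,0,0,0,0,0,0,0,0,0])

```text
time_s: 6.75
position: [0.5387, -0.0284, 0.158]
tool_rot: [[0.999, 0.035, -0.001], [0.035, -0.999, 0.0], [-0.001, -0.0, -1.0]]
ft_force: [0.7, 0.1, -3.8]
grip_width: 0.0142
gripper_force: 98.3
```

Run:
```python
from h import *
s=monitor.observe();c=cal('wrist');im,d=optics.get_image('wrist');cv2.imwrite('pics/w2.png',im)
P=cloud('wrist',d,c);np.save('w2.npy',P)
c2=cal('scene');im,d=optics.get_image('scene');cv2.imwrite('pics/s2full.png',im)
cv2.imwrite('pics/s2.png',cv2.resize(im[190:330,240:400],None,fx=4,fy=4,interpolation=cv2.INTER_CUBIC)); np.save('s2.npy',cloud('scene',d,c2))
Q=P.reshape(-1,3);Q=Q[~np.isnan(Q).any(1)]
R=np.array([[np.cos(.0367),-np.sin(.0367)],[np.sin(.0367),np.cos(.0367)]])
L=(Q[:,:2]-s['position'][:2])@s['tool_rot'][:2,:2]; L=np.c_[L,Q[:,2]-s['position'][2]]
m=(abs(L[:,1])<.05)&(L[:,0]<.075)&(L[:,0]>-.09)&(L[:,2]>-.06)&(L[:,2]<.05); B=L[m]
for x0 in np.arange(-.08,.08,.005):
    q=B[(abs(B[:,0]-x0)<.0025)]
    if len(q)>5: print('hand',round(x0,3),len(q),np.percentile(q,[2,50,98],axis=0).round(4).tolist())
U=(Q[:,:2]-[.646,-.0245])@R; U=np.c_[U,Q[:,2]-.019]
m=(abs(U[:,1])<.06)&(abs(U[:,0]-.02)<.05)&(U[:,2]>.1)&(U[:,2]<.2); B=U[m]
for z0 in np.arange(.1,.19,.01):
    q=B[abs(B[:,2]-z0)<.005]
    if len(q)>5:print('upr',round(z0,2),len(q),np.percentile(q,[1,20,50,99],axis=0).round(4).tolist())
```

```text
hand -0.03 203 [[-0.0318, -0.0073, 0.0258], [-0.0293, 0.0003, 0.0267], [-0.0276, 0.0083, 0.0279]]
hand -0.025 274 [[-0.0274, -0.0072, 0.0258], [-0.0251, 0.0007, 0.0267], [-0.0226, 0.0082, 0.0279]]
hand -0.02 299 [[-0.0224, -0.0071, 0.0258], [-0.02, 0.0003, 0.0269], [-0.0176, 0.0077, 0.0279]]
hand -0.015 284 [[-0.0174, -0.0069, 0.0257], [-0.015, 0.0003, 0.0269], [-0.0127, 0.0075, 0.0278]]
hand -0.01 429 [[-0.0123, -0.0089, 0.0259], [-0.0099, -0.0001, 0.0272], [-0.0076, 0.0092, 0.0485]]
hand -0.005 534 [[-0.0074, -0.0091, 0.0258], [-0.0049, 0.0007, 0.0274], [-0.0026, 0.0098, 0.0486]]
hand 0.0 554 [[-0.0023, -0.009, 0.0257], [0.0001, 0.0003, 0.0273], [0.0024, 0.0097, 0.0483]]
hand 0.005 1543 [[0.0028, -0.0266, 0.0085], [0.0061, 0.0003, 0.0272], [0.0072, 0.0273, 0.0494]]
hand 0.01 2263 [[0.0079, -0.0308, 0.0079], [0.0106, 0.0007, 0.0347], [0.0123, 0.0317, 0.0498]]
hand 0.015 566 [[0.0125, -0.0164, 0.0257], [0.0142, 0.0003, 0.027], [0.0174, 0.0175, 0.0489]]
hand 0.02 438 [[0.0177, -0.0073, 0.0257], [0.0201, 0.0001, 0.0269], [0.0224, 0.008, 0.0279]]
hand 0.025 461 [[0.0226, -0.0072, 0.0256
[... 1203 characters left out ...]
0.1253], [-0.0015, -0.0401, 0.1273], [-0.0012, -0.0083, 0.1305], [0.0227, 0.0538, 0.1349]]
upr 0.14 1510 [[-0.0073, -0.0539, 0.1352], [-0.0048, -0.031, 0.1375], [-0.0015, 0.0004, 0.1406], [0.0191, 0.0533, 0.1449]]
upr 0.15 1660 [[-0.0034, -0.0539, 0.1451], [-0.0017, -0.0368, 0.147], [-0.0013, -0.0001, 0.1498], [0.0155, 0.0535, 0.1549]]
upr 0.16 1933 [[-0.0019, -0.054, 0.1551], [-0.0015, -0.0371, 0.1572], [-0.0013, -0.0009, 0.1604], [0.012, 0.0532, 0.1649]]
upr 0.17 4450 [[-0.0019, -0.0543, 0.1652], [-0.0013, -0.0301, 0.1687], [0.0003, 0.0018, 0.1712], [0.0078, 0.054, 0.1744]]
upr 0.18 12 [[0.0002, -0.0536, 0.175], [0.0026, -0.0524, 0.1751], [0.0042, -0.0005, 0.1752], [0.0062, 0.053, 0.1754]]
```

View pics/w2.png

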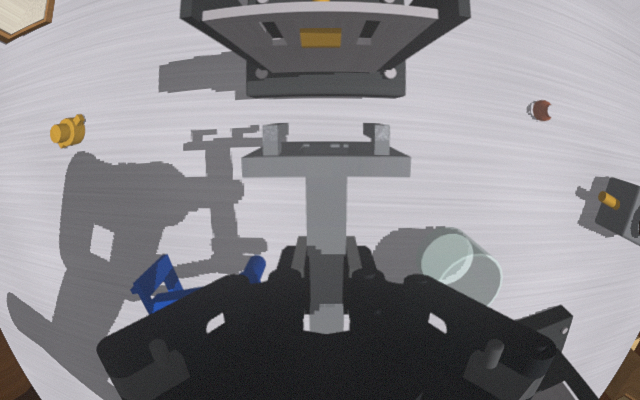

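View pics/s2.png

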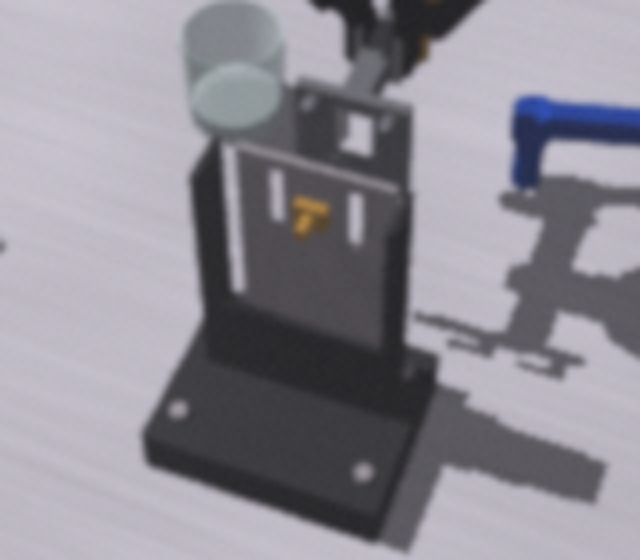

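Run:
```python
from h import *
P=np.load('w2.npy');Q=P.reshape(-1,3);im=cv2.imread('pics/w2.png').reshape(-1,3).astype(int)
k=~np.isnan(Q).any(1);Q=Q[k];im=im[k]
s=monitor.observe();R=s['tool_rot'][:2,:2]
t=.0367;R=np.array([[np.cos(t),-np.sin(t)],[np.sin(t),np.cos(t)]])
U=np.c_[(Q[:,:2]-[.646,-.0245])@R,Q[:,2]-.019]
b=U[(im[:,2]-im[:,0]>60)&(abs(U[:,0])<.03)&(abs(U[:,1])<.03)&(U[:,2]>.12)]
print('nose',len(b),np.percentile(b,[1,50,99],axis=0).round(4).tolist())
f=U[(abs(U[:,0]+.0015)<.0012)&(abs(U[:,1])<.048)&(U[:,2]>.1)&(U[:,2]<.168)]
A=np.c_[f[:,1],f[:,2],np.ones(len(f))];co=np.linalg.lstsq(A,f[:,0],rcond=None)[0];print('plane x=a y+b z+c',co, 'yaw corr deg',-np.degrees(co[0]))
for lo,hi in [(.12,.13),(.13,.14),(.14,.15),(.15,.158),(.161,.167)]:
    g=np.sort(f[(f[:,2]>lo)&(f[:,2]<hi),1]); h,e=np.histogram(g,np.arange(-.05,.0505,.001)); print(lo,g.min().round(4),g.max().round(4)); print(''.join('#' if v>2 else '.' for v in h))
p=U[(U[:,0]>.004)&(U[:,2]>.1)&(abs(U[:,1])<.07)&(U[:,0]<.04)]
for sg in (1,-1):
    q=p[p[:,1]*sg>.045]; print('post',sg,np.percentile(q[:,1],[2,50,98]).round(4),np.percentile(q[:,0],[2,98]).round(4))
L=np.c_[(Q[:,:2]-s['position'][:2])@s['tool_rot'][:2,:2],Q[:,2]-s['position'][2]]
c=L[(L[:,0]>.053)&(L[:,0]<.075)&(abs(L[:,1])<.035)&(L[:,2]>.015)&(L[:,2]<.03)]
for sg in (1,-1):
    q=c[c[:,1]*sg>.01];print('claw',np.percentile(q[:,1],[1,99]).round(4),q[:,0].max())
c=L[(abs(L[:,0]-.048)<.003)&(abs(L[:,1])<.04)&(L[:,2]>.02)&(L[:,2]<.03)];print('backplate',np.percentile(c[:,1],[.5,99.5]))
c=L[(L[:,0]>.0505)&(L[:,0]<.053)&(abs(L[:,1])<.04)&(L[:,2]>.0)&(L[:,2]<.03)];co=np.polyfit(c[:,1],c[:,0],1);print('face',co)
```

```text
nose 579 [[-0.0072, -0.0066, 0.1361], [-0.0047, 0.0022, 0.1417], [0.0137, 0.0105, 0.1482]]
plane x=a y+b z+c [ 0.00156422 -0.00019504 -0.00137363] yaw corr deg -0.08962298836004104
0.12 -0.0418 0.046
........##################.......##########...................########.......###################....
0.13 -0.042 0.0458
........###################.......#########..................#########.......###################....
0.14 -0.0424 0.0461
.......####################.......####################################.......###################....
0.15 -0.0425 0.0458
.......####################......#####################################.......###################....
0.161 -0.0423 0.0457
........########################################################################################....
post 1 [0.0492 0.0498 0.0543] [0.0042 0.0289]
post -1 [-0.0547 -0.0503 -0.0496] [0.0041 0.0281]
claw [0.0203 0.0264] 0.06405968857718872
claw [-0.0235 -0.0173] 0.0640988158945628
backplate [-0.03111059  0.03424865]
face [0.00021637 0.05160894]
```

Request:
step_arm([
  [0,-0.035,0.05],
  [0.15,0,0],
  [0.15,0,0],
  [0.06,0,0],
  [0,0,0],
], fingers=[1,1,1,1,1], twist=[0,0,0,0,0])

```text
time_s: 7.48
position: [0.5746, -0.0229, 0.153]
tool_rot: [[0.999, 0.036, -0.001], [0.036, -0.999, 0.0], [-0.001, -0.0, -1.0]]
ft_force: [-0.4, -0.1, -4.1]
grip_width: 0.0145
gripper_force: 98.3
```

```bash
cat > m.py <<'E'
from h import *
import sys
tag=sys.argv[1]
s=monitor.observe();c=cal('wrist');im,d=optics.get_image('wrist');cv2.imwrite(f'pics/{tag}.png',im)
Q=cloud('wrist',d,c).reshape(-1,3);im=im.reshape(-1,3).astype(int)
k=~np.isnan(Q).any(1);Q=Q[k];im=im[k]
L=np.c_[(Q[:,:2]-s['position'][:2])@s['tool_rot'][:2,:2],Q[:,2]-s['position'][2]]
print(s['position'].round(4),s['ft_force'].round(1),s['wrist_torque'].round(2))
t=L[:,2]+s['position'][2]-.019
f=L[(t>.161)&(t<.168)&(L[:,0]>.05)&(L[:,0]<.1)&(abs(L[:,1])<.05)]; fx=np.median(f[:,0]) if len(f) else np.nan
print('face x',fx,len(f))
f=L[(t>.161)&(t<.168)&(abs(L[:,0]-fx)<.0012)&(abs(L[:,1])<.048)]; print('plate y',np.percentile(f[:,1],[.3,99.7]).round(4),np.percentile(f[:,1],[.3,99.7]).mean().round(4))
b=L[(im[:,2]-im[:,0]>60)&(abs(L[:,0]-fx)<.02)&(abs(L[:,1])<.02)&(t>.12)]
if len(b): print('nose',len(b),np.percentile(b[:,1],[1,99]).round(4),np.percentile(b[:,1],[1,99]).mean().round(4))
c=L[(L[:,0]>.053)&(L[:,0]<.075)&(abs(L[:,1])<.035)&(L[:,2]>.015)&(L[:,2]<.03)&(t<.159)]
for sg in (1,-1):
    q=c[c[:,1]*sg>.01]
    if len(q):print('claw',np.percentile(q[:,1],[1,99]).round(4),q[:,0].max())
c=L[(abs(L[:,0]-.048)<.003)&(abs(L[:,1])<.04)&(L[:,2]>.02)&(L[:,2]<.03)];print('backplate',np.percentile(c[:,1],[.5,99.5]).round(4),'top z',np.median(c[:,2]), 'above home',np.median(c[:,2])+s['position'][2]-.019-.13)
E
python3 m.py w3
```

```text
[ 0.5746 -0.0229  0.153 ] [-0.4 -0.1 -4.1] [ 0.01 -0.06 -0.02]
face x 0.0700259980186106 1079
plate y [-0.041   0.0458] 0.0024
nose 1352 [-0.0062  0.0113] 0.0026
claw [0.0189 0.0252] 0.06970110720477737
claw [-0.0248 -0.0186] 0.06387142919172084
backplate [-0.0323  0.0329] top z 0.026857363918305066 above home 0.030867362740521792
```

Request:
step_arm([
  [0,0.022,0],
  [0,0,0],
  [0,0,0],
], fingers=[1,1,1], twist=[0,0,0])

```text
time_s: 7.9
position: [0.5748, -0.0257, 0.1534]
tool_rot: [[0.999, 0.035, 0.0], [0.035, -0.999, 0.0], [0.0, -0.0, -1.0]]
ft_force: [0.7, -0.2, -3.7]
grip_width: 0.0144
gripper_force: 98.3
```

```bash
python3 m.py w4
```

```text
[ 0.5748 -0.0257  0.1534] [ 0.7 -0.2 -3.7] [-0.04 -0.01 -0.05]
face x 0.06973816795768739 1332
plate y [-0.0442  0.0424] -0.0009
nose 1333 [-0.0091  0.0083] -0.0004
claw [0.0189 0.0252] 0.06390637501239027
claw [-0.0249 -0.0186] 0.06972760513613308
backplate [-0.0325  0.033 ] top z 0.02692396646791642 above home 0.03130764723842003
```

Request:
step_arm([
  [0,-0.006,0],
  [0.04,0,0],
  [0.02,0,0],
  [0,0,0],
], fingers=[1,1,1,1], twist=[0,0,0,0])

```text
time_s: 8.45
position: [0.581, -0.0248, 0.1533]
tool_rot: [[0.999, 0.035, -0.0], [0.035, -0.999, -0.0], [-0.0, 0.0, -1.0]]
ft_force: [0.1, 0.0, -4.2]
grip_width: 0.0142
gripper_force: 98.3
```

Request:
step_arm([
  [0.02,0,0],
  [0,0,0],
], fingers=[1,1], twist=[0,0])

```text
time_s: 8.7
position: [0.583, -0.0247, 0.1533]
tool_rot: [[0.999, 0.035, 0.0], [0.035, -0.999, 0.0], [0.0, -0.0, -1.0]]
ft_force: [-0.2, -0.3, -3.8]
grip_width: 0.014
gripper_force: 98.3
```

Request:
step_arm([
  [0.01,0,0],
  [0,0,0],
], fingers=[1,1], twist=[0,0])

```text
time_s: 8.95
position: [0.5839, -0.0247, 0.1533]
tool_rot: [[0.999, 0.035, 0.0], [0.035, -0.999, -0.0], [0.0, 0.0, -1.0]]
ft_force: [1.2, 0.6, -4.2]
grip_width: 0.0144
gripper_force: 98.3
```

Request:
step_arm([
  [0.02,0,0],
  [0.02,0,0],
  [0,0,0],
], fingers=[1,1,1], twist=[0,0,0])

```text
time_s: 9.32
position: [0.588, -0.0246, 0.1533]
tool_rot: [[0.999, 0.035, 0.0], [0.035, -0.999, 0.0], [0.0, -0.0, -1.0]]
ft_force: [0.0, -0.8, -3.6]
grip_width: 0.014
gripper_force: 98.3
```

Request:
step_arm([
  [0.02,0,0],
  [0.01,0,0],
  [0,0,0],
], fingers=[1,1,1], twist=[0,0,0])

```text
time_s: 9.7
position: [0.5909, -0.0245, 0.1533]
tool_rot: [[0.999, 0.035, -0.0], [0.035, -0.999, 0.0], [-0.0, -0.0, -1.0]]
ft_force: [-0.3, -0.1, -3.8]
grip_width: 0.014
gripper_force: 98.3
```

Request:
step_arm([
  [0.01,0,0],
  [0,0,0],
  [0,0,0],
], fingers=[1,1,1], twist=[0,0,0])

```text
time_s: 10.07
position: [0.5919, -0.0244, 0.1533]
tool_rot: [[0.999, 0.035, -0.0], [0.035, -0.999, -0.0], [-0.0, 0.0, -1.0]]
ft_force: [0.4, 0.1, -3.3]
grip_width: 0.0144
gripper_force: 98.3
```

Request:
step_arm([
  [0.01,0,0],
  [0,0,0],
], fingers=[1,1], twist=[0,0])

```text
time_s: 10.32
position: [0.5928, -0.0244, 0.1533]
tool_rot: [[0.999, 0.035, -0.0], [0.035, -0.999, 0.0], [-0.0, -0.0, -1.0]]
ft_force: [-0.4, 0.1, -3.1]
grip_width: 0.0147
gripper_force: 98.5
```

Request:
step_arm([
  [0.005,0,0],
  [0,0,0],
], fingers=[1,1], twist=[0,0])

```text
time_s: 10.58
position: [0.5929, -0.0244, 0.1533]
tool_rot: [[0.999, 0.035, -0.001], [0.035, -0.999, 0.0], [-0.001, -0.0, -1.0]]
ft_force: [-4.7, -0.1, -1.9]
grip_width: 0.0142
gripper_force: 98.7
```

Request:
step_arm([
  [0.005,0,0],
  [0,0,0],
], fingers=[1,1], twist=[0,0])

```text
time_s: 10.82
position: [0.5929, -0.0243, 0.1533]
tool_rot: [[0.999, 0.035, -0.002], [0.035, -0.999, 0.0], [-0.002, -0.0, -1.0]]
ft_force: [-7.3, -0.4, 1.3]
grip_width: 0.0141
gripper_force: 98.8
```

Request:
step_arm([
  [-0.006,0,0],
  [0,0,0.02],
  [0,0,0.02],
  [0,0,0],
], fingers=[1,1,1,1], twist=[0,0,0,0], force=120)

```text
time_s: 11.32
position: [0.5929, -0.0244, 0.1491]
tool_rot: [[0.999, 0.035, -0.001], [0.035, -0.999, 0.0], [-0.001, -0.0, -1.0]]
ft_force: [-4.2, -0.0, -2.2]
grip_width: 0.0138
gripper_force: 120.0
```

Request:
step_arm([
  [0,0,0.02],
  [0,0,0.02],
  [0,0,0.02],
  [0,0,0],
], fingers=[1,1,1,1], twist=[0,0,0,0])

```text
time_s: 11.82
position: [0.5928, -0.0244, 0.144]
tool_rot: [[0.999, 0.035, -0.001], [0.035, -0.999, -0.0], [-0.001, 0.0, -1.0]]
ft_force: [-8.8, -0.4, 4.6]
grip_width: 0.0139
gripper_force: 121.0
```

Request:
step_arm([
  [0,0,0.02],
  [0,0,0.02],
  [0,0,0],
], fingers=[1,1,1], twist=[0,0,0])

```text
time_s: 12.2
position: [0.5927, -0.0244, 0.1403]
tool_rot: [[0.999, 0.035, -0.001], [0.035, -0.999, -0.0], [-0.001, 0.0, -1.0]]
ft_force: [-10.6, -0.1, 5.9]
grip_width: 0.0139
gripper_force: 121.3
```

Request:
step_arm([
  [0,0,0.02],
  [0,0,0.02],
  [0,0,0],
], fingers=[1,1,1], twist=[0,0,0])

```text
time_s: 12.58
position: [0.5926, -0.0244, 0.1355]
tool_rot: [[0.999, 0.035, -0.001], [0.035, -0.999, -0.0], [-0.001, 0.0, -1.0]]
ft_force: [-5.8, -0.6, -1.9]
grip_width: 0.0137
gripper_force: 120.0
```

Request:
step_arm([
  [0,0,0.02],
  [0,0,0.02],
  [0,0,0.02],
  [0,0,0],
], fingers=[1,1,1,1], twist=[0,0,0,0])

```text
time_s: 13.08
position: [0.5927, -0.0244, 0.1294]
tool_rot: [[0.999, 0.035, -0.001], [0.035, -0.999, -0.0], [-0.001, 0.0, -1.0]]
ft_force: [-7.7, -0.8, -0.2]
grip_width: 0.0138
gripper_force: 120.5
```

Request:
step_arm([
  [0,0,0.02],
  [0,0,0.02],
  [0,0,0],
  [0,0,0],
], fingers=[1,1,1,1], twist=[0,0,0,0])

```text
time_s: 13.58
position: [0.5929, -0.0243, 0.1253]
tool_rot: [[0.999, 0.035, -0.001], [0.035, -0.999, 0.0], [-0.001, -0.0, -1.0]]
ft_force: [-6.0, 1.1, -1.3]
grip_width: 0.0137
gripper_force: 120.2
```

Request:
step_arm([
  [0,0,0.01],
  [0,0,0.01],
  [0,0,0],
], fingers=[1,1,1], twist=[0,0,0])

```text
time_s: 13.95
position: [0.5929, -0.0243, 0.1237]
tool_rot: [[0.999, 0.035, -0.001], [0.035, -0.999, -0.0], [-0.001, 0.0, -1.0]]
ft_force: [-7.1, -0.7, 1.6]
grip_width: 0.014
gripper_force: 120.9
```

Request:
step_arm([
  [0,0,0.005],
  [0,0,0.005],
  [0,0,0],
], fingers=[1,1,1], twist=[0,0,0])

```text
time_s: 14.32
position: [0.5929, -0.0243, 0.1236]
tool_rot: [[0.999, 0.036, -0.0], [0.036, -0.999, -0.0], [-0.0, 0.0, -1.0]]
ft_force: [-10.0, 0.5, 8.4]
grip_width: 0.0141
gripper_force: 121.7
```

Request:
step_arm([
  [0,0,0.005],
  [0,0,0.003],
  [0,0,0],
], fingers=[1,1,1], twist=[0,0,0])

```text
time_s: 14.7
position: [0.5928, -0.0243, 0.1234]
tool_rot: [[0.999, 0.036, 0.0], [0.036, -0.999, -0.001], [0.0, 0.001, -1.0]]
ft_force: [-11.7, 1.2, 13.0]
grip_width: 0.0137
gripper_force: 122.3
```

```bash
python3 m.py w5; python3 -c "
import cv2
im=cv2.imread('pics/w5.png')[0:260,160:480];cv2.imwrite('pics/w5c.png',cv2.resize(im,(736,598),interpolation=cv2.INTER_CUBIC))"
```

```text
[ 0.5928 -0.0243  0.1234] [-11.7   1.2  13. ] [ 0.06  1.9  -0.02]
face x 0.05728642428625391 2008
plate y [-0.048  -0.0469] -0.0474
nose 2015 [-0.0086  0.009 ] 0.0002
claw [0.0123 0.0343] 0.06381090867585189
claw [-0.034  -0.0116] 0.06382539499467386Traceback (most recent call last):
  File "m.py", line 19, in <module>
    c=L[(abs(L[:,0]-.048)<.003)&(abs(L[:,1])<.04)&(L[:,2]>.02)&(L[:,2]<.03)];print('backplate',np.percentile(c[:,1],[.5,99.5]).round(4),'top z',np.median(c[:,2]), 'above home',np.median(c[:,2])+s['position'][2]-.019-.13)
                                                                                               ~~~~~~~~~~~~~^^^^^^^^^^^^^^^^^^
    return _quantile_unchecked(
        a, q, axis, out, overwrite_input, method, keepdims, weights)
    return _ureduce(a,
                    func=_quantile_ureduce_func,
    ...<5 lines>...
                    overwrite_input=overwrite_input,
                    method=method)
    r = func(a, **kwargs)
    result = _quantile(arr,
                       quantiles=q,
    ...<2 lines>...
                       out=out,
                       weights=wgt)
    slices_having_nans = np.isnan(arr[-1, ...])
                                  ~~~^^^^^^^^^
IndexError: index -1 is out of bounds for axis 0 with size 0
```

View pics/w5c.png

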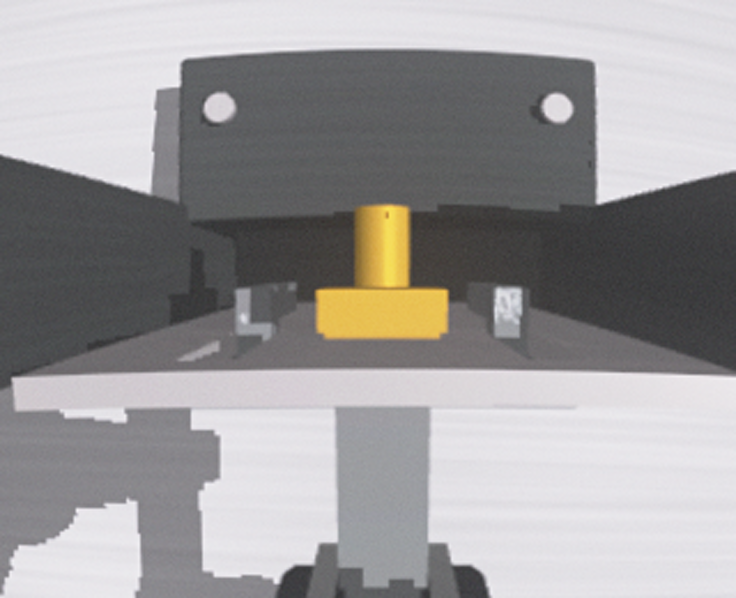

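Run:
```python
from h import *
s=monitor.observe();c=cal('wrist');im,d=optics.get_image('wrist')
Q=cloud('wrist',d,c);im=im.reshape(-1,3).astype(int);Q=Q.reshape(-1,3);k=~np.isnan(Q).any(1);Q=Q[k];im=im[k]
L=np.c_[(Q[:,:2]-s['position'][:2])@s['tool_rot'][:2,:2],Q[:,2]]
a=L[(abs(L[:,1])<.006)&(L[:,0]>.015)&(L[:,0]<.045)&(L[:,2]>.12)&(L[:,2]<.17)]
print('arm top',len(a),np.median(a[:,2]),np.polyfit(a[:,0],a[:,2],1))
p=L[(abs(L[:,0]-.0535)<.004)&(abs(L[:,1])<.04)&(L[:,2]>.17)];print('plate top',np.percentile(p[:,2],[5,50,95]),np.percentile(p[:,0],[5,50,95]))
for sg in (1,-1):
    q=L[(abs(L[:,1]*sg-.022)<.004)&(L[:,0]>.057)&(L[:,0]<.068)&(L[:,2]>.1)];print('hooktop',len(q),np.percentile(q,[50,98],axis=0).round(4).tolist())
b=L[(im[:,2]-im[:,0]>60)&(abs(L[:,1])<.02)&(L[:,2]>.1)&(L[:,0]>.03)]
print('brass',np.percentile(b,[1,50,99],axis=0).round(4).tolist())
for n in ['scene','top']:
    c=cal(n);im,d=optics.get_image(n);p=proj(c,n,np.array([.645,-.024,.15])).astype(int);print(n,p)
    cr=im[p[1]-40:p[1]+40,p[0]-50:p[0]+50];cv2.imwrite(f'{n}5.png',cr)
A=[cv2.resize(cv2.imread(f'{n}5.png'),(400,320),interpolation=cv2.INTER_CUBIC) for n in ['scene','top']];cv2.imwrite('pics/st5.png',np.hstack(A))
```

```text
arm top 2086 0.15035489582648057 [0.00600867 0.15019477]
plate top [0.17363106 0.19019065 0.19143944] [0.05197436 0.05470765 0.05585333]
hooktop 443 [[0.0606, 0.0203, 0.1456], [0.0637, 0.0251, 0.1476]]
hooktop 433 [[0.0607, -0.0199, 0.1458], [0.0637, -0.0185, 0.1477]]
brass [[0.0559, -0.0086, 0.1555], [0.0626, 0.0003, 0.1671], [0.0753, 0.0089, 0.1693]]
scene [318 242]
top [295 123]
```

View pics/st5.png

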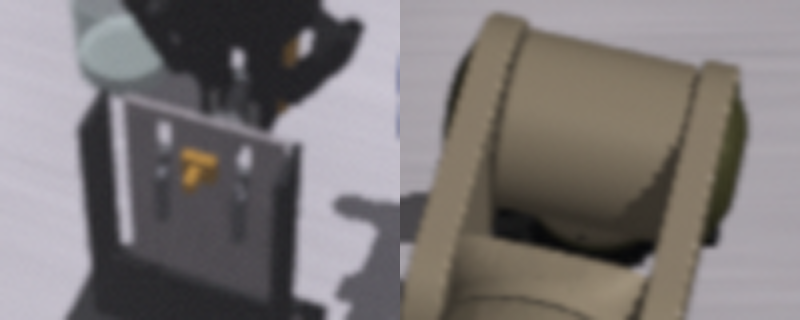

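```bash
cat > lat.py <<'E'
from h import *
def lat(Q,im,t):
    Q=Q.reshape(-1,3);im=im.reshape(-1,3).astype(int)
    U=np.c_[(Q[:,:2]-[.6446,-.0225])@np.array([[.9993,-.0367],[.0367,.9993]]),Q[:,2]-.02]
    b=U[(im[:,2]-im[:,0]>50)&(abs(U[:,1])<.03)&(abs(U[:,0])<.06)&(U[:,2]>.1)&(U[:,2]<.165)];print(t,len(b),np.percentile(b,[3,50,97],axis=0).round(4).tolist())
if __name__=='__main__':
    lat(np.load('s2.npy'),cv2.imread('pics/s2full.png'),'before')
    im,d=optics.get_image('scene');lat(cloud('scene',d),im,'now')
    print(monitor.observe()['ft_force'])
E
python3 lat.py
```

```text
before 51 [[0.0049, -0.0069, 0.1388], [0.0126, 0.0002, 0.1442], [0.0245, 0.0076, 0.1473]]
now 53 [[0.0048, -0.0066, 0.1378], [0.0125, 0.0003, 0.144], [0.0247, 0.0079, 0.1473]]
[-12.66947046   0.04366484  14.03984618]
```

Request:
step_arm([
  [-0.005,0,-0.012],
  [0,0,0],
  [0,0,0],
  [0,0,0],
  [0,0,0],
  [0,0,0],
  [0,0,0],
], fingers=[1,1,-1,-1,-1,-1,-1], twist=[0,0,0,0,0,0,0])

```text
time_s: 15.82
position: [0.5929, -0.0244, 0.1227]
tool_rot: [[0.999, 0.035, 0.0], [0.035, -0.999, 0.0], [0.0, 0.0, -1.0]]
ft_force: [-0.0, -0.5, 0.3]
grip_width: 0.0856
gripper_force: 0.0
```

Request:
step_arm([
  [0,0,-0.2],
  [0,0,-0.4],
  [-0.2,0,-0.4],
  [-0.4,0,-0.2],
  [-0.2,0,0],
  [0,0,0],
], fingers=[-1,-1,-1,-1,-1,-1], twist=[0,0,0,0,0,0])

```text
time_s: 16.58
position: [0.5122, -0.0272, 0.2433]
tool_rot: [[0.999, 0.035, 0.001], [0.035, -0.999, -0.0], [0.001, 0.0, -1.0]]
ft_force: [-0.1, 0.6, 1.2]
grip_width: 0.0854
gripper_force: 0.0
```

Run:
```python
from lat import *
im,d=optics.get_image('scene');lat(cloud('scene',d),im,'now')
s=monitor.observe();c=cal('wrist');im,d=optics.get_image('wrist');Q=cloud('wrist',d,c)
cv2.imwrite('pics/w6.png',im);lat(Q,im,'wrist')
p=proj(c,'wrist',np.array([.63,-.024,.15])).astype(int);print(p)
x,y=max(p[0]-100,0),max(p[1]-75,0);cv2.imwrite('pics/w6c.png',cv2.resize(im[y:y+150,x:x+200],(800,600),interpolation=cv2.INTER_CUBIC))
Q=Q.reshape(-1,3);Q=Q[~np.isnan(Q).any(1)];U=np.c_[(Q[:,:2]-[.6446,-.0225])@np.array([[.9993,-.0367],[.0367,.9993]]),Q[:,2]-.02]
a=U[(abs(U[:,1])<.006)&(U[:,0]>-.1)&(U[:,0]<-.012)&(U[:,2]>.1)&(U[:,2]<.16)];print('arm top',len(a),np.median(a[:,2]),np.polyfit(a[:,0],a[:,2],1))
b=U[(abs(abs(U[:,1])-.022)<.009)&(U[:,0]>-.0075)&(U[:,0]<-.001)&(U[:,2]>.12)&(U[:,2]<.14)];print('strip top',len(b),np.percentile(b[:,2],[50,80,95]))
p=U[(abs(U[:,0]-.002)<.002)&(abs(U[:,1])<.04)&(U[:,2]>.16)];print('plate top',np.percentile(p[:,2],[50,90]))
```

```text
now 49 [[0.0048, -0.0066, 0.1386], [0.0129, 0.0003, 0.1448], [0.0239, 0.0082, 0.1476]]
wrist 353 [[-0.0056, -0.0078, 0.136], [-0.0023, -0.0006, 0.1428], [0.0223, 0.0074, 0.1458]]
[326  51]
arm top 1811 0.12831687843374193 [0.03907372 0.13047731]
strip top 281 [0.13010767 0.13075793 0.13140968]
plate top [0.17027874 0.17138237]
```

View pics/w6c.png

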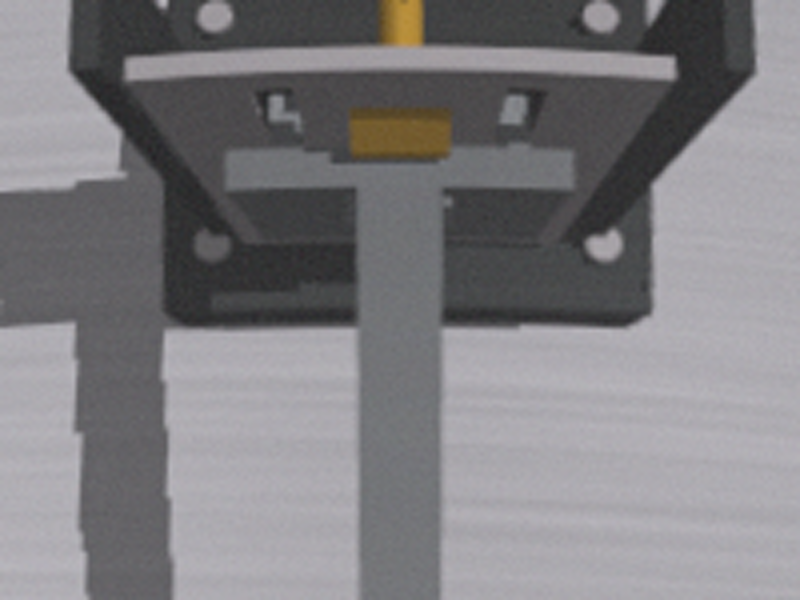

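```bash
python3 -c "
from rig import close_job
print(close_job())"
```

```text
the job is handed in; nothing more can be done
None
```

The bracket hangs on the far upright with both claws hooked behind the plate and the catch snapped out over its top edge. It droops about 2° from play in the hooks; the gripper has let go and backed clear, and the job is handed in at about 17 s.

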